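# Load the nest plate into the shuttle heat sealer

## Task

Fit the tooling in the blister sealer: push the loose nest plate along the carriage, under its two retaining rails, until it is fully home against the end stop, and swing the red latch right across behind it so that it cannot slide back out. Leave the things lying around the machine where they are.

Things in the scene. Friction and masses are not known exactly. Their poses are not given: they have to be found in the camera images.
- nest: Loose aluminium nest plate, orange rims, 0.5-0.8 kg, flat on the apron before the pocket mouth, up to 12 deg askew and 8 mm aside; slides at 1.5-4 N. Flange 120 (x) x 160 (y) x 10 mm thick; on it a raised nest 96 (x) x 160 (y), top 32 mm above the underside. Two open cavities 80 x 66 mm, 22 deep, 12 mm web between at y = 0, outer walls 8. Origin: centre of underside. Both ends alike.
- nest_end (a point): Middle of the nest plate's trailing end face, the one to push: y = -80 mm in the plate's frame, 16 mm above its underside. The face is flat and upright, 96 mm wide and 32 mm high, its normal along the plate's -y.
- pocket (a point): Point on the carriage floor, 70 mm above the table, where the plate's origin must lie when fully home; frame of the machine: +y the way the plate is pushed in, x across, z up. The plate ends with its axes along these. End stop face at y = +80 mm, 25 mm high. Floor runs on level to y = -315 mm as a dark apron 220 mm wide. White bed below 230 mm wide, running on to +y. All fixed to the bench.
- mouth (a point): Middle of the mouth between the two steel retaining rails, on the floor, at y = -78 mm in the pocket's frame, same axes. Rails' inner walls 72 mm to either side here, flaring in to 62 mm at pocket y = -45 mm and straight from there to y = +90 mm. Lips overhang the plate's flanges by about 8 mm a side (inner edges 54 mm from the middle once straight), 12.5 to 20.5 mm above the floor.
- latch (a joint): Red swing latch at the robot-side corner of the mouth, rad. 0: parked, bar pointing to pocket -y beside the apron; grows counter-clockwise seen from above; 1.571, its stop: closed, bar pointing to pocket +x across behind the plate, 2 mm clear of it. Starts at 0 to 0.25, stays where left; 1-2 N at the knob moves it. Bar 16 mm wide, 68 mm from hinge to tip, 2 to 14 mm above the floor.
- latch_pivot (a point): Point on the latch's upright hinge axis, at the top of the bar, 14 mm above the carriage floor; at x = -98, y = -90 mm in the pocket's frame. Same axes as the pocket.
- latch_knob (a point): Middle of the black upright finger knob on the latch bar: a cylinder of 16 mm diameter standing 25 mm above the bar (top 39 mm, middle 26 mm above the carriage floor), 55 mm from the hinge axis. Turns with the latch.
- tape_roll: Bystander: brown roll of packing tape lying flat, 100 mm across, 48 mm high, on the table. Origin: centre of its underside.
- cleaner: Bystander: white bottle with blue cap, 60 mm diameter, 130 mm high, standing on the table beyond the bed. Origin: centre of its underside.
- tote: Bystander: blue open tote with white blister shells, 200 by 150 mm, 75 mm high, on the table beyond the apron's end. Origin: centre of its underside.
- carton: Bystander: closed cardboard carton 100 by 150 mm, 70 mm high, on the table. Origin: centre of its underside.

How it is judged:
By the outcome, as a careful person would: the job done as asked, in the order asked, and still so for the second after the job is handed in, with the robot touching nothing.
It also fails if it takes over 58 s, if anything falls off the work surface, if the arm or the gripper's body presses on something with over 40 N, if the wrist force passes 120 N, or if a joint passes its speed limit or range.

## Robot

A 6-joint arm with a two-finger parallel gripper is mounted at the origin on the work surface. World frame = base frame: x ahead of the robot, y to its left, z up, the work surface at z = 0. Lengths are in mm, angles in rad, forces in N, time in s.
With the tool pointing down it reaches from about 350 to 975 mm from the base axis. Payload 7.1 kg.
Tool frame: the origin (TCP) lies on the centre line of the jaws, within the pads' length; the fingertips stand 8 mm ahead of it and the grasp point (between the pads) lies 11 mm behind it; z points along the fingers, x is the direction in which the jaws open and shut, and the axes are right-handed (so a half turn about z gives the same grasp; the last joint's range is limited). The gripper opens to 88 mm and grips with 3 to 60 N. Pads are 20 mm wide; open, the fingers measure 115 mm over their backs; the gripper's body (75 mm by 178 mm) begins 61 mm behind the grasp point.
Start: joints at [1.253, 0.423, 1.63, -0, 1.089, -0.019], TCP at [183.952, 597.299, 230.675] pointing down, gripper open.
Joint ranges: [-3, 3], [-0.9, 2.11], [0.09, 2.58], [-1.31, 4.45], [0.11, 2.69], [-2.54, 2.54]. Speed limits (rad/s): [2.39, 2.39, 3.01, 3.14, 3.14, 3.14].

## Interface

Orientations are given as a rotation vector (axis times angle).
In Python, from workcell import ctrl gives the robot as it stands.
- The arm moves only by the shell command python3 -m handwheel 'ROWS'. ROWS is JSON, a list of rows, each a list of 3 entries, a list of its own where there are three numbers: the turn, a rotation vector about the tool's x, y, z in rad, then the shift along the tool's x, y, z in mm, then the opening, from 0 (shut) to 1 (fully open). In form: [[[ax, ay, az], [tx, ty, tz], jaw], ...]. A call has exactly 10 rows; each row shifts and turns the pose as measured when the row begins, along the tool's axes as they then stand; what a row does not reach is not made up. A row lasts 1/12 s, in which the tool goes at most 41.7 mm and 7.16 degrees, less where a joint would pass 70% of its speed; a pose out of reach is approached as far as the arm can. A call with a gripper value outside its range is refused whole. The fingers move at their own pace and stop on an object; the grip force is fixed at half the most. Time passes only in rows, so rows that do not move let the fingers close, or fill a call up. It gives the time, the measured TCP pose, the force and the opening at its end, in the units of the state.
- ctrl.get_obs(): the state, without advancing time (a new reading comes with each control period).
- ctrl.get_image(name): name is "side" or "top" or "wrist"; returns a dict with "pixels" (400x640x3 uint8, red, green, blue), "camera_matrix" (3x3 intrinsics, pixels), "rvec" (rotation vector, rad) and "tvec" (3), from world to camera coordinates, as OpenCV has them. Camera axes: x right, y down, z forward; pixel columns grow to the right and rows downward; lengths in mm; the calibration is good to about 2 mm. A picture is of the moment at which its call begins. There is no depth.
- ctrl.close_job(): hands the job in, once; it reports no verdict.
Trained networks look in a picture, given as the dict that the camera call returned (one of the last four; its "shot" number tells which), for a name from the list of things; names that differ only in an ending like _2 or _b are one class to them, and where a whole thing is asked for, a point or a joint stands for the part that bears it (a point fixed in the world has none). Each returns a list of dicts, best first, with "score" (0 to 1); they miss things now and then, are a little off and sometimes report something else, mostly with a low value. They report only what shows in the picture. A call takes as long as a camera call.
- ctrl.look_for(picture, query): "position" ([x, y, z] in mm, in the coordinates of the camera as it stood for that picture, good to about 4 mm: the middle of the surface that is visible of it).
- ctrl.spot_point(picture, query): "position" ([x, y, z] in mm, in the coordinates of the camera as it stood for that picture, good to about 4 mm: a listed point, or the origin of a listed thing).
The state is a dict: "t": time; "qpos": joint angles; "qvel": joint speeds; "joint_torque": joint torques, N m; "ee_pos": TCP position; "orientation": TCP orientation; "ft_force": force on the tool from outside, world axes, zero at the start; "moment": the same for the moment, N m; "width": finger opening in mm.
Only numpy, scipy, OpenCV 4.12 (cv2) and the standard library are available. Lean on these libraries where they do the work, as an engineer would, in place of code of your own. Each camera call takes 0.05 s, during which the arm holds its last target.

## Working session

There is one attempt and no reset: what is moved stays moved. The work goes in short steps, Python scripts to look and compute and a shell command to move; the robot and the scene stay as the last step left them, time stands still between calls to the robot, and variables do not carry over. Pictures are saved under pics/ and viewed, and the job is handed in when it is done.

```bash
mkdir -p pics
cat > h.py <<'E'
import numpy as np, cv2
from workcell import ctrl
def w(im,p):
    R,_=cv2.Rodrigues(np.array(im["rvec"],float)); return R.T@(np.array(p,float)-np.array(im["tvec"],float).ravel())
def save(im,n): cv2.imwrite(f"pics/{n}.png",im["pixels"][:,:,::-1])
def px(im,P):
    return cv2.projectPoints(np.array(P,float).reshape(-1,3),np.array(im["rvec"],float),np.array(im["tvec"],float),np.array(im["camera_matrix"],float),None)[0].reshape(-1,2)
def ray(im,uv,z):
    K=np.array(im["camera_matrix"],float);R,_=cv2.Rodrigues(np.array(im["rvec"],float))
    c=-R.T@np.array(im["tvec"],float).ravel(); d=R.T@np.linalg.inv(K)@np.array([uv[0],uv[1],1.]); return c+d*(z-c[2])/d[2]
E
python3 - <<'E'
from h import *
np.set_printoptions(precision=1,suppress=True)
o=ctrl.get_obs(); print(o)
for n in ["top","side"]:
    im=ctrl.get_image(n); save(im,n+"0")
    for q in ["nest","nest_end","pocket","mouth","latch_pivot","latch_knob","tape_roll","cleaner","tote","carton"]:
        r=ctrl.spot_point(im,q)
        print(n,q,[(round(x["score"],2),w(im,x["position"])) for x in r[:2]])
im=ctrl.get_image("wrist"); save(im,"wrist0")
E
```

```text
{'t': 0.0, 'qpos': array([ 1.3,  0.4,  1.6, -0. ,  1.1, -0. ]), 'qvel': array([-0.,  0., -0.,  0.,  0.,  0.]), 'joint_torque': array([ -0. , -54.5, -27.4,   0.1,   0. ,  -0. ]), 'ee_pos': array([183.8, 596.8, 229.9]), 'orientation': array([ 2.5,  1.9, -0. ]), 'ft_force': array([-0.1, -0.1, -0.2]), 'moment': array([-0.,  0.,  0.]), 'width': 87.8639875712034}
top nest [(0.62, array([ 605.8, -195.6,   67.6]))]
top nest_end [(0.58, array([ 596.7, -273.9,   87.6]))]
top pocket [(0.62, array([593. ,   3.5,  67.6]))]
top mouth [(0.64, array([597.6, -71.4,  69.3]))]
top latch_pivot []
top latch_knob [(0.53, array([ 517.1, -145.7,   97.1]))]
top tape_roll [(0.64, array([263.8, 351. ,   0.2]))]
top cleaner [(0.57, array([792.9, 164.3,   0.2]))]
top tote [(0.88, array([ 588. , -541.8,    0. ]))]
top carton [(0.62, array([ 280.1, -317. ,   -1.4]))]
side nest [(0.88, array([ 607.2, -194.8,   71.7]))]
side nest_end [(0.96, array([ 595.7, -272.9,   88.8]))]
side pocket [(0.88, array([592.6,   5.1,  70.9]))]
side mouth [(0.56, array([596.6, -75.8,  70.9]))]
side latch_pivot [(0.56, array([500.7, -91.5,  89.5])), (0.18, array([597.8, -74.4,  70.3]))]
side latch_knob [(0.41, array([ 510.5, -145.4,   95.4])), (0.24, array([792.4, 160.5,  -3.5]))]
side tape_roll [(0.57, array([261.9, 351.7,   3.3])), (0.24, array([ 584.1, -540.8,    0.8]))]
side cleaner [(0.88, array([791.2, 161.3,  -1.2])), (0.18, array([592.1,   3.2,  67.7]))]
side tote [(0.7, array([ 279. , -315.6,   -2.4])), (0.69, array([ 584.2, -545.1,    1.9]))]
side carton [(0.67, array([ 282.1, -316.4,   -0.3]))]
```

View pics/top0.png

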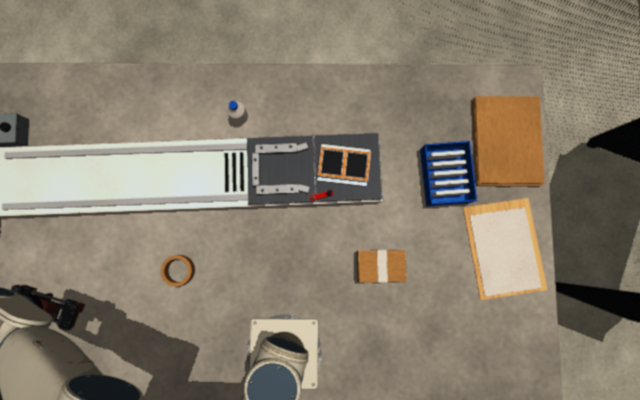

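View pics/side0.png

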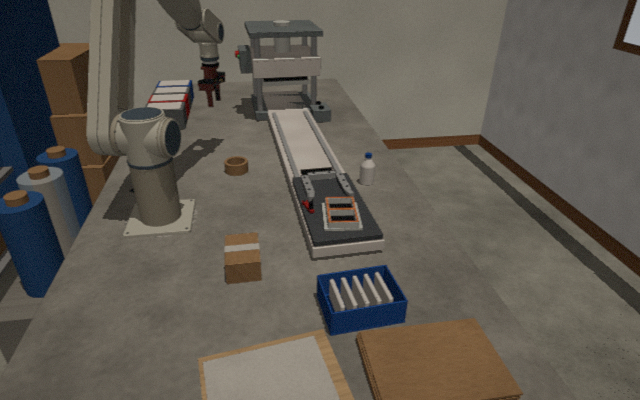

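The top view shows the nest at about (345,163), slightly skewed, with the mouth to its left and the red latch at (322,195), parked. I'll get the precise yaws from the picture edges.

Run:
```python
from h import *
np.set_printoptions(precision=1,suppress=True)
im=ctrl.get_image("top"); 
c=im["pixels"][120:220,230:400,::-1]; cv2.imwrite("pics/topz.png",cv2.resize(c,None,fx=4.7,fy=4.7,interpolation=cv2.INTER_CUBIC))
cv2.imwrite("pics/sidez.png",cv2.resize(ctrl.get_image("side")["pixels"][160:260,270:400,::-1],None,fx=6,fy=6,interpolation=cv2.INTER_CUBIC))
print(im["camera_matrix"],im["rvec"],im["tvec"])
for s in range(3):
  im=ctrl.get_image("side")
  for q in ["nest","nest_end","pocket","mouth","latch_pivot","latch_knob"]:
    r=ctrl.spot_point(im,q); print(q,[(round(x["score"],2),w(im,x["position"])) for x in r[:1]])
print(ctrl.get_obs()["t"])
```

```text
[[447.7   0.  318. ]
 [  0.  447.7 194.1]
 [  0.    0.    1. ]] [ 2.2 -2.2  0.1] [-111.3  514.6 1456.5]
nest [(0.62, array([ 607.9, -194.9,   71.1]))]
nest_end [(0.76, array([ 595.6, -274.7,   89.5]))]
pocket [(0.71, array([594.6,   4.9,  68.6]))]
mouth [(0.75, array([596.3, -75.1,  71.5]))]
latch_pivot [(0.77, array([501.3, -88.3,  89.5]))]
latch_knob []
nest [(0.7, array([ 608.6, -192.6,   73.3]))]
nest_end [(0.57, array([ 596.4, -270.2,   88.1]))]
pocket [(0.81, array([596.1,   5.7,  70.2]))]
mouth [(0.94, array([595.7, -76.7,  73.6]))]
latch_pivot [(0.56, array([501.3, -91.6,  87.6]))]
latch_knob [(0.49, array([ 511.6, -146.6,   93.8]))]
nest [(0.7, array([ 608.9, -194.7,   71.2]))]
nest_end [(0.88, array([ 593.6, -271.2,   89.6]))]
pocket [(0.26, array([ 278.8, -313.9,    1.2]))]
mouth [(0.65, array([594.3, -74.9,  70.3]))]
latch_pivot [(0.24, array([263.2, 350.6,   3.9]))]
latch_knob [(0.61, array([ 517.3, -150. ,   92.2]))]
2.3
```

View pics/topz.png

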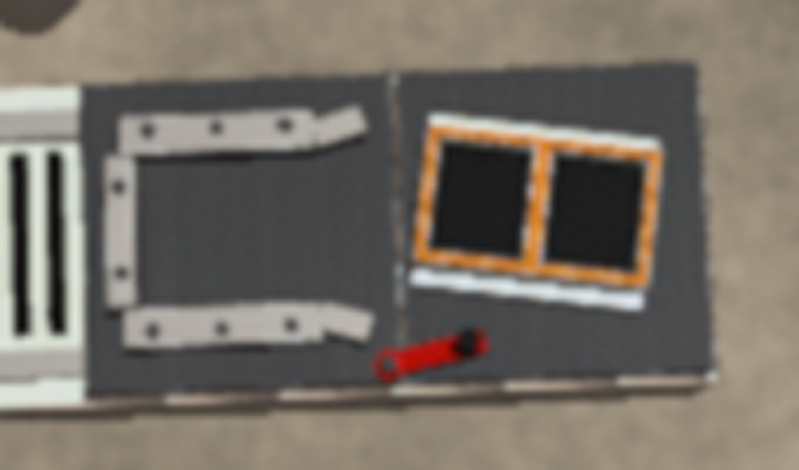

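View pics/sidez.png

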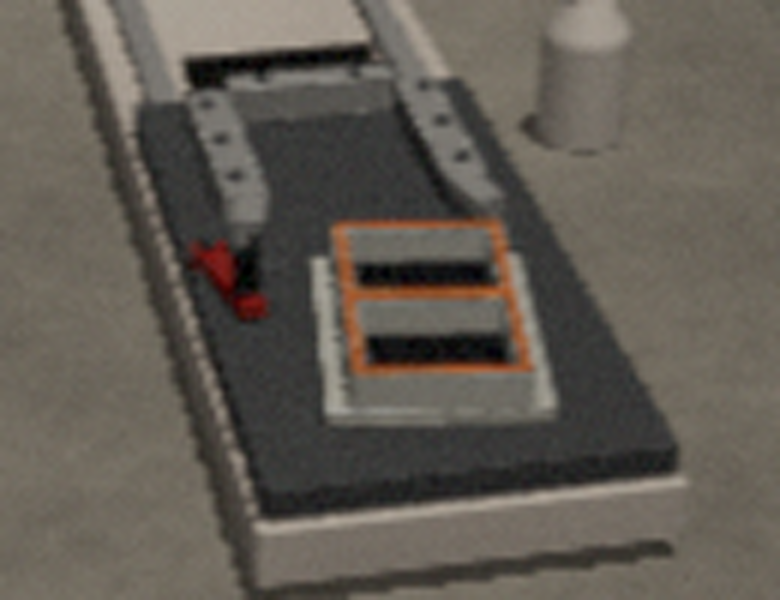

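Run:
```python
from h import *
np.set_printoptions(precision=1,suppress=True)
im=ctrl.get_image("top")
f=lambda u,v,z: ray(im,((u+.5)/4.7-.5+230,(v+.5)/4.7-.5+120),z)
A=[f(*p) for p in [(695,65,70),(712,378,70),(83,88,70),(88,398,70)]]; print("apron",A)
print(np.degrees([np.arctan2(*(-(A[2]-A[0])[:2])*np.array([1,1])),0]))
N=[f(*p) for p in [(430,128,102),(662,150,102),(650,286,102),(415,262,102)]]; print("nest",N,np.mean(N,0)); 
for a,b in((0,1),(3,2)): d=N[a]-N[b]; print(np.degrees(np.arctan2(-d[0],d[1])))
F=[f(*p) for p in [(432,114,80),(662,140,80),(643,308,80),(411,284,80)]]; print("flange",F,np.mean(F,0))
for a,b in((0,1),(3,2)): d=F[a]-F[b]; print(np.degrees(np.arctan2(-d[0],d[1])))
for a,b in((2,0),(3,1)): d=A[a]-A[b]; print("ap",np.degrees(np.arctan2(-d[0],d[1])))
R=[f(*p) for p in [(122,155,90.5),(310,150,90.5),(125,308,90.5),(320,304,90.5)]]; print("rails",R)
for a,b in((0,1),(2,3)): d=R[a]-R[b]; print("r",np.degrees(np.arctan2(-d[0],d[1])))
print("latch",f(388,364,84),f(480,345,84),f(470,340,109))
```

```text
apron [array([ 712.6, -304.7,   70. ]), array([ 491.7, -313.5,   70. ]), array([694.4, 124.1,  70. ]), array([476.3, 115.7,  70. ])]
[177.6   0. ]
nest [array([ 659.3, -118.6,  102. ]), array([ 644.6, -277. ,  102. ]), array([ 550.6, -267.8,  102. ]), array([ 566.5, -108.7,  102. ])] [ 605.2 -193.   102. ]
-5.305474212259329
-5.6882924637527275
flange [array([ 674.3, -120.2,   80. ]), array([ 656.6, -279.7,   80. ]), array([ 538.8, -265.3,   80. ]), array([ 554.9, -106. ,   80. ])] [ 606.1 -192.8   80. ]
-6.364587765551274
-5.757450139755052
ap 2.435124861501699
ap 2.0580443394744563
rails [array([642.2,  93. ,  90.5]), array([646.2, -36.2,  90.5]), array([535.9,  88.7,  90.5]), array([539.2, -44.1,  90.5])]
r 1.7799937625635776
r 1.4046278343478313
latch [499.  -90.5  84. ] [ 512.3 -153.3   84. ] [ 512.4 -145.8  109. ]
```

```bash
cat >> h.py <<'E'
def st():
    o=ctrl.get_obs(); R=cv2.Rodrigues(np.array(o["orientation"],float))[0]
    np.set_printoptions(precision=2,suppress=True)
    print("t",round(o["t"],2),"p",o["ee_pos"],"xyaw",round(np.degrees(np.arctan2(R[1,0],R[0,0])),2),"z",R[:,2],"F",o["ft_force"],"w",round(o["width"],1),"q",o["qpos"])
    return o,R
def to(target,yaw=None):
    o,R=st(); d=R.T@(np.array(target)-o["ee_pos"]); print("tool shift",d)
E
python3 -c "
from h import *
st()"
python3 -m handwheel '[[[0,0,0.12],[0,0,0],0.68],[[0,0,0.12],[0,0,0],0.68],[[0,0,0.12],[0,0,0],0.68],[[0,0,0.12],[0,0,0],0.68],[[0,0,0.12],[0,0,0],0.68],[[0,0,0.12],[0,0,0],0.68],[[0,0,0.12],[0,0,0],0.68],[[0,0,0.12],[0,0,0],0.68],[[0,0,0.12],[0,0,0],0.68],[[0,0,0.12],[0,0,0],0.68]]'
python3 -c "
from h import *
to([600,-305,190])"
```

```text
t 2.35 p [183.96 597.28 230.66] xyaw 72.88 z [ 0. -0. -1.] F [ 0.21  0.23 -0.58] w 88.0 q [ 1.25  0.42  1.63 -0.    1.09 -0.02]
t: 3.18
ee_pos: [183.9, 597.3, 230.7]
orientation: [3.141, 0.042, -0.0]
ft_force: [0.2, 0.1, -0.6]
width: 59.9
t 3.18 p [183.92 597.27 230.67] xyaw 1.52 z [-0. -0. -1.] F [ 0.17  0.08 -0.55] w 59.9 q [1.25 0.42 1.63 0.   1.09 1.23]
tool shift [392.06 912.96  40.72]
```

```bash
python3 -m handwheel '[[[0,0,0],[16,37,0],0.68],[[0,0,0],[16,37,0],0.68],[[0,0,0],[16,37,0],0.68],[[0,0,0],[16,37,0],0.68],[[0,0,0],[16,37,0],0.68],[[0,0,0],[16,37,0],0.68],[[0,0,0],[16,37,0],0.68],[[0,0,0],[16,37,0],0.68],[[0,0,0],[16,37,0],0.68],[[0,0,0],[16,37,0],0.68]]'
python3 -m handwheel '[[[0,0,0],[16,37,0],0.68],[[0,0,0],[16,37,0],0.68],[[0,0,0],[16,37,0],0.68],[[0,0,0],[16,37,0],0.68],[[0,0,0],[16,37,0],0.68],[[0,0,0],[16,37,0],0.68],[[0,0,0],[16,37,0],0.68],[[0,0,0],[16,37,0],0.68],[[0,0,0],[16,37,0],0.68],[[0,0,0],[16,37,0],0.68]]'
python3 -c "
from h import *
to([600,-305,190])"
```

```text
t: 4.02
ee_pos: [353.7, 225.1, 229.9]
orientation: [-3.134, -0.046, -0.006]
ft_force: [0.8, 0.0, -0.4]
width: 59.7
t: 4.85
ee_pos: [526.9, -154.5, 231.6]
orientation: [-3.133, -0.044, -0.02]
ft_force: [0.0, 0.3, 0.5]
width: 60.0
t 4.85 p [ 526.89 -154.48  231.61] xyaw 1.6 z [ 0.01  0.01 -1.  ] F [0.   0.29 0.51] w 60.0 q [-0.31  0.31  1.8   0.01  1.02 -0.35]
tool shift [ 68.34 152.85  41.25]
```

```bash
python3 -m handwheel '[[[0,0,0],[16,35,0],0.68],[[0,0,0],[16,35,0],0.68],[[0,0,0],[16,35,0],0.68],[[0,0,0],[14,33,0],0.68],[[0,0,0],[4,10,0],0.68],[[0,0,0],[0,0,0],0.68],[[0,0,0],[0,0,0],0.68],[[0,0,0],[0,0,0],0.68],[[0,0,0],[0,0,0],0.68],[[0,0,0],[0,0,0],0.68]]'
python3 - <<'E'
from h import *
to([598,-310,88])
im=ctrl.get_image("wrist"); save(im,"w1")
for q in ["nest","nest_end","mouth","pocket","latch_knob","latch_pivot"]:
    r=ctrl.spot_point(im,q); print(q,[(round(x["score"],2),w(im,x["position"])) for x in r[:1]])
im=ctrl.get_image("side"); save(im,"s1")
E
```

```text
t: 5.68
ee_pos: [599.1, -313.1, 230.2]
orientation: [-3.133, -0.034, -0.021]
ft_force: [-0.2, 0.4, 0.0]
width: 59.8
t 5.68 p [ 599.11 -313.15  230.19] xyaw 1.25 z [ 0.01  0.01 -1.  ] F [-0.22  0.39  0.01] w 59.8 q [-0.51  0.49  1.51  0.02  1.12 -0.53]
tool shift [ -2.96  -2.03 142.18]
nest [(0.74, array([ 609.79, -189.9 ,   71.46]))]
nest_end [(0.91, array([ 595.98, -271.57,   83.89]))]
mouth []
pocket []
latch_knob []
latch_pivot []
```

View pics/w1.png

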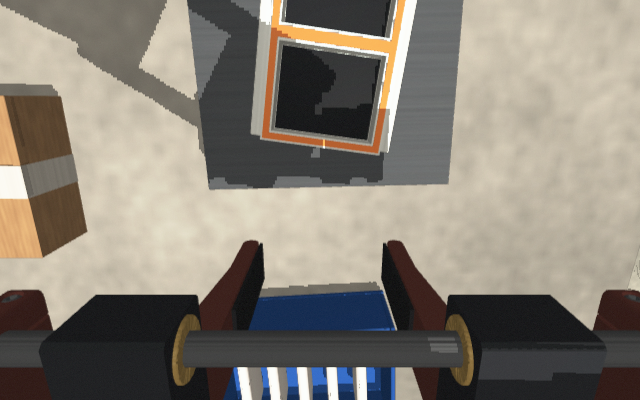

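```bash
python3 -m handwheel '[[[0,0,0],[0,0,30],0.68],[[0,0,-0.013],[0,0,30],0.68],[[0,0,0],[0,0,30],0.68],[[0,0,0],[0,0,25],0.68],[[0,0,0],[0,0,15],0.68],[[0,0,0],[0,0,5],0.68],[[0,0,0],[0,0,2],0.68],[[0,0,0],[0,0,0],0.68],[[0,0,0],[0,0,0],0.68],[[0,0,0],[0,0,0],0.68]]'
python3 - <<'E'
from h import *
to([598,-290,85])
im=ctrl.get_image("wrist"); save(im,"w2")
for q in ["nest","nest_end","mouth","pocket","latch_knob","latch_pivot"]:
    r=ctrl.spot_point(im,q); print(q,[(round(x["score"],2),w(im,x["position"])) for x in r[:1]])
im=ctrl.get_image("side"); save(im,"s1")
E
```

```text
t: 6.92
ee_pos: [605.4, -316.0, 92.9]
orientation: [-3.138, -0.053, -0.035]
ft_force: [-0.2, -0.4, -0.4]
width: 59.6
t 6.92 p [ 605.38 -315.98   92.86] xyaw 1.94 z [ 0.02  0.   -1.  ] F [-0.24 -0.45 -0.45] w 59.6 q [-0.5   0.66  1.58  0.02  0.88 -0.55]
tool shift [ -6.67 -26.19   7.77]
nest []
nest_end [(0.82, array([ 594.73, -270.56,   83.54]))]
mouth []
pocket []
latch_knob []
latch_pivot [(0.33, array([ 595.79, -270.74,   85.62]))]
```

View pics/w2.png

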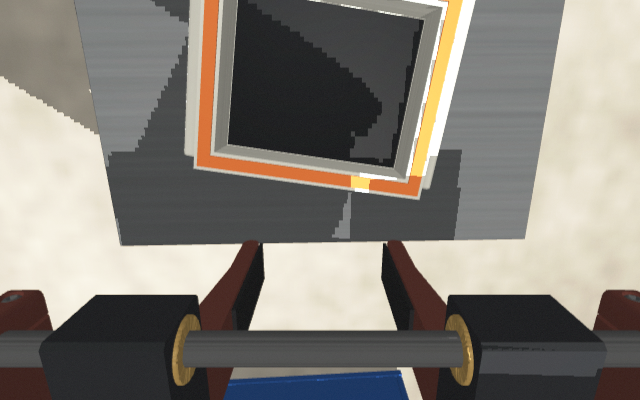

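View pics/s1.png

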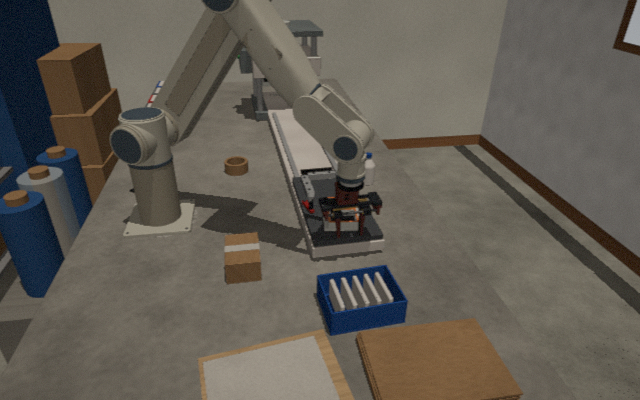

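```bash
python3 -m handwheel '[[[0,-0.02,0],[-4,0,3],0.68],[[0,0,0],[-3,0,3],0.68],[[0,0,0],[-1,0,1],0.68],[[0,0,0],[0,-6,0],0.68],[[0,0,0],[0,-6,0],0.68],[[0,0,0],[0,-6,0],0.68],[[0,0,0],[0,-6,0],0.68],[[0,0,0],[0,-2,0],0.68],[[0,0,0],[0,0,0],0.68],[[0,0,0],[0,0,0],0.68]]'
python3 - <<'E'
from h import *
to([598,-280,85])
im=ctrl.get_image("wrist"); save(im,"w3")
E
```

```text
t: 8.15
ee_pos: [594.9, -286.9, 83.9]
orientation: [-3.139, -0.054, 0.002]
ft_force: [1.0, -3.1, -1.4]
width: 59.7
t 8.15 p [ 594.87 -286.9    83.86] xyaw 1.98 z [-0.  0. -1.] F [ 0.96 -3.15 -1.41] w 59.7 q [-0.47  0.65  1.62  0.    0.87 -0.5 ]
tool shift [ 3.37 -6.79 -1.13]
```

View pics/w3.png

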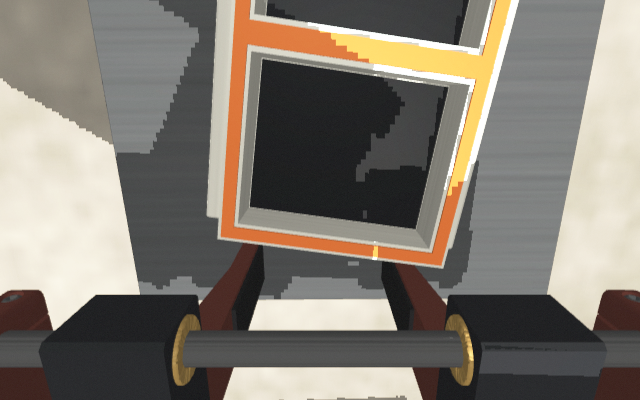

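```bash
python3 -m handwheel '[[[0,0,0],[0,-4,0],0.68],[[0,0,0],[0,-4,0],0.68],[[0,0,0],[0,-4,0],0.68],[[0,0,0],[0,-4,0],0.68],[[0,0,0],[0,-4,0],0.68],[[0,0,0],[0,-4,0],0.68],[[0,0,0],[0,-4,0],0.68],[[0,0,0],[0,-4,0],0.68],[[0,0,0],[0,0,0],0.68],[[0,0,0],[0,0,0],0.68]]'
python3 - <<'E'
from h import *
to([598,-280,85])
im=ctrl.get_image("wrist"); save(im,"w4")
for q in ["nest","nest_end"]:
    r=ctrl.spot_point(im,q); print(q,[(round(x["score"],2),w(im,x["position"])) for x in r[:1]])
im=ctrl.get_image("side"); save(im,"s4")
cv2.imwrite("pics/s4z.png",cv2.resize(im["pixels"][160:260,270:400,::-1],None,fx=6,fy=6,interpolation=cv2.INTER_CUBIC))
for q in ["nest","nest_end","mouth","pocket","latch_knob","latch_pivot"]:
    r=ctrl.spot_point(im,q); print(q,[(round(x["score"],2),w(im,x["position"])) for x in r[:1]])
E
```

```text
t: 9.03
ee_pos: [594.4, -252.5, 84.2]
orientation: [-3.14, -0.053, -0.001]
ft_force: [0.6, -2.2, -1.4]
width: 59.5
t 9.03 p [ 594.36 -252.54   84.24] xyaw 1.94 z [ 0.  0. -1.] F [ 0.58 -2.21 -1.42] w 59.5 q [-0.42  0.64  1.66  0.    0.85 -0.46]
tool shift [ 2.71 27.57 -0.79]
nest [(0.63, array([ 599.37, -158.13,   74.23]))]
nest_end [(0.95, array([ 596.9 , -236.55,   83.83]))]
nest [(0.7, array([ 599.15, -158.96,   71.11]))]
nest_end [(0.64, array([ 596.76, -238.94,   90.03]))]
mouth [(0.63, array([597.03, -75.08,  74.08]))]
pocket [(0.96, array([593.82,   5.39,  69.38]))]
latch_knob [(0.42, array([ 513.65, -144.09,   94.47]))]
latch_pivot [(0.8, array([500.05, -89.11,  90.71]))]
```

View pics/w4.png

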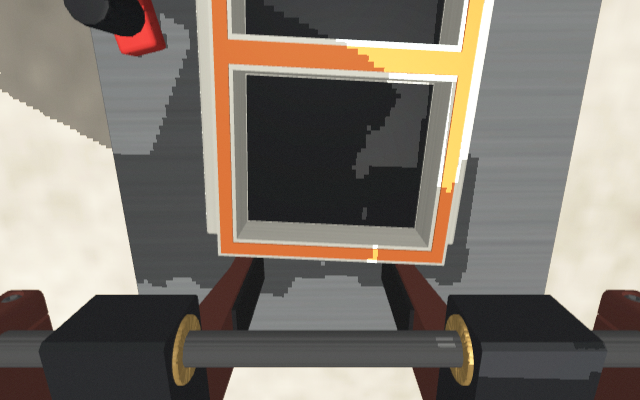

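View pics/s4z.png

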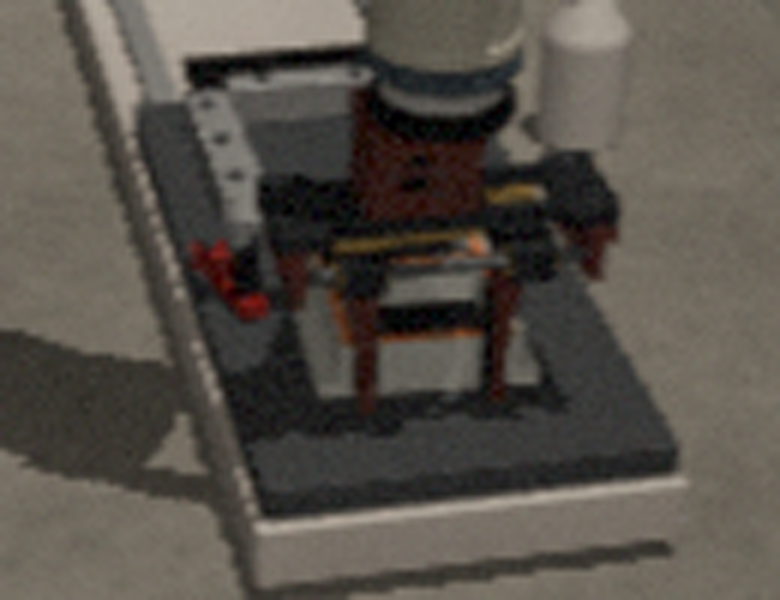

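```bash
python3 -m handwheel '[[[0,0,0],[0,-5,0],0.68],[[0,0,0],[0,-5,0],0.68],[[0,0,0],[0,-5,0],0.68],[[0,0,0],[0,-5,0],0.68],[[0,0,0],[0,-5,0],0.68],[[0,0,0],[0,-5,0],0.68],[[0,0,0],[0,-5,0],0.68],[[0,0,0],[0,-5,0],0.68],[[0,0,0],[0,0,0],0.68],[[0,0,0],[0,0,0],0.68]]'
python3 - <<'E'
from h import *
to([598,-85,85])
im=ctrl.get_image("wrist"); save(im,"w5")
for q in ["nest","nest_end"]:
    r=ctrl.spot_point(im,q); print(q,[(round(x["score"],2),w(im,x["position"])) for x in r[:1]])
im=ctrl.get_image("side"); save(im,"s5")
cv2.imwrite("pics/s5z.png",cv2.resize(im["pixels"][160:260,270:400,::-1],None,fx=6,fy=6,interpolation=cv2.INTER_CUBIC))
for q in ["nest","nest_end","mouth","pocket","latch_knob","latch_pivot"]:
    r=ctrl.spot_point(im,q); print(q,[(round(x["score"],2),w(im,x["position"])) for x in r[:1]])
E
```

```text
t: 10.37
ee_pos: [593.5, -209.6, 84.3]
orientation: [3.14, 0.053, 0.004]
ft_force: [0.8, -3.0, -1.7]
width: 59.4
t 10.37 p [ 593.48 -209.58   84.34] xyaw 1.92 z [ 0. -0. -1.] F [ 0.83 -2.98 -1.7 ] w 59.4 q [-0.36  0.62  1.7  -0.    0.82 -0.39]
tool shift [   8.68 -124.35   -0.8 ]
nest [(0.69, array([ 600.77, -116.91,   68.34]))]
nest_end [(0.88, array([ 592.57, -196.43,   82.25]))]
nest [(0.91, array([ 594.9 , -118.01,   71.58]))]
nest_end [(0.67, array([ 597.51, -199.06,   89.87]))]
mouth [(0.55, array([497.74, -89.13,  87.57]))]
pocket [(0.87, array([594.25,   5.46,  67.81]))]
latch_knob [(0.46, array([ 513.18, -143.74,   96.96]))]
latch_pivot [(0.93, array([499.29, -88.15,  90.34]))]
```

View pics/w5.png

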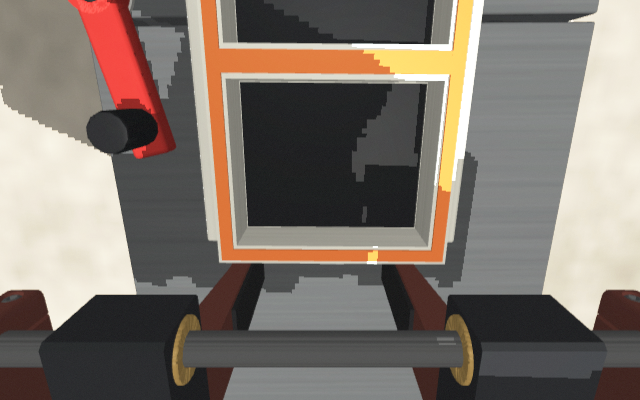

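View pics/s5z.png

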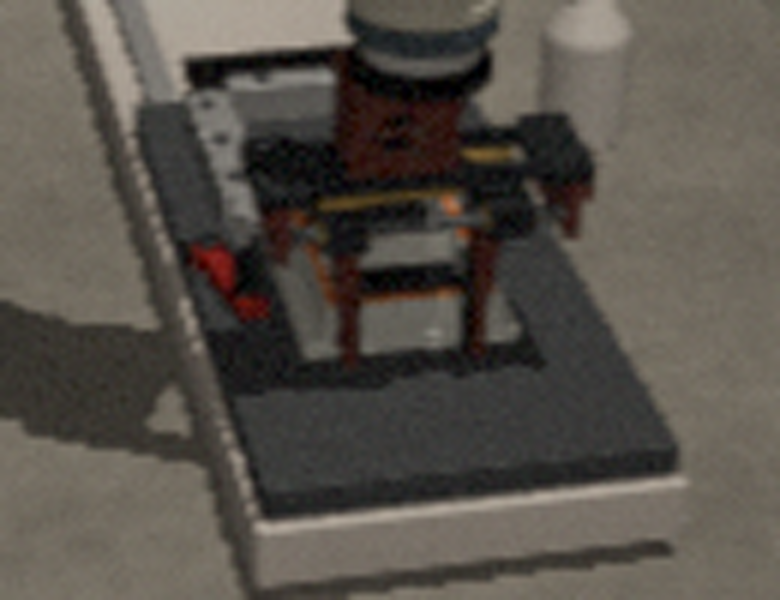

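Run:
```python
from h import *
np.set_printoptions(precision=1,suppress=True)
im=ctrl.get_image("wrist")
for u,v,z in [(220,263,102),(445,264,102),(189,0,80),(207,240,80),(137,295,70),(543,295,70),(108,130,70),(570,140,70),(108,130,109)]: print(u,v,z,ray(im,(u,v),z))
```

```text
220 263 102 [ 549.4 -198.8  102. ]
445 264 102 [ 644.8 -196.3  102. ]
189 0 80 [536.6 -95.2  80. ]
207 240 80 [ 537.3 -198.1   80. ]
137 295 70 [ 494.3 -235.7   70. ]
543 295 70 [ 713.2 -229.1   70. ]
108 130 70 [ 491.4 -148.4   70. ]
570 140 70 [ 708. -146.   70.]
108 130 109 [ 514.3 -143.8  109. ]
```

```bash
python3 -m handwheel '[[[0,0,0],[0.5,-4,0],0.68],[[0,0,0],[0.5,-4,0],0.68],[[0,0,0],[0.5,-4,0],0.68],[[0,0,0],[0.5,-4,0],0.68],[[0,0,0],[0.4,-4,0],0.68],[[0,0,0],[0,-4,0],0.68],[[0,0,0],[0,-4,0],0.68],[[0,0,0],[0,-4,0],0.68],[[0,0,0],[0,-4,0],0.68],[[0,0,0],[0,0,0],0.68]]'
python3 - <<'E'
from h import *
to([598,-85,85])
im=ctrl.get_image("wrist"); save(im,"w6")
E
```

```text
t: 11.75
ee_pos: [595.1, -171.5, 84.4]
orientation: [3.138, 0.052, 0.005]
ft_force: [0.5, -1.9, -1.1]
width: 59.4
t 11.75 p [ 595.06 -171.48   84.4 ] xyaw 1.89 z [ 0. -0. -1.] F [ 0.5  -1.92 -1.11] w 59.4 q [-0.3   0.6   1.73 -0.    0.81 -0.33]
tool shift [  5.8  -86.33  -0.88]
```

View pics/w6.png

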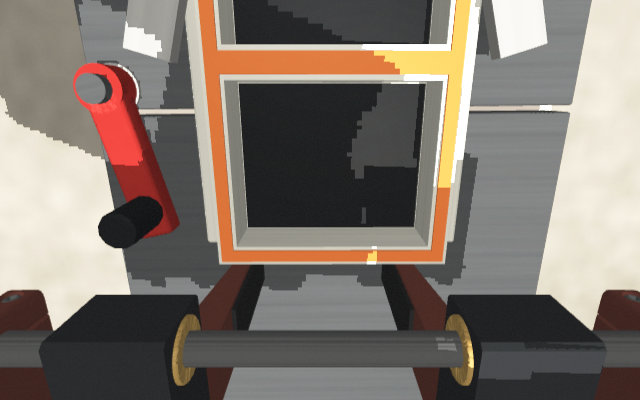

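```bash
python3 -m handwheel '[[[0,0,0],[0.2,-5,0],0.68],[[0,0,0],[0.2,-5,0],0.68],[[0,0,0],[0.2,-5,0],0.68],[[0,0,0],[0,-5,0],0.68],[[0,0,0],[0,-5,0],0.68],[[0,0,0],[0,-5,0],0.68],[[0,0,0],[0,-5,0],0.68],[[0,0,0],[0,-5,0],0.68],[[0,0,0],[0,-5,0],0.68],[[0,0,0],[0,-5,0],0.68]]'
python3 - <<'E'
from h import *
to([598,-85,85])
im=ctrl.get_image("wrist"); save(im,"w7")
E
```

```text
t: 12.63
ee_pos: [594.0, -117.7, 84.4]
orientation: [3.137, 0.051, 0.006]
ft_force: [0.7, -2.5, -1.2]
width: 59.7
t 12.63 p [ 594.   -117.66   84.44] xyaw 1.85 z [ 0. -0. -1.] F [ 0.7  -2.46 -1.16] w 59.7 q [-0.21  0.59  1.76 -0.    0.79 -0.24]
tool shift [  5.06 -32.51  -0.67]
```

View pics/w7.png

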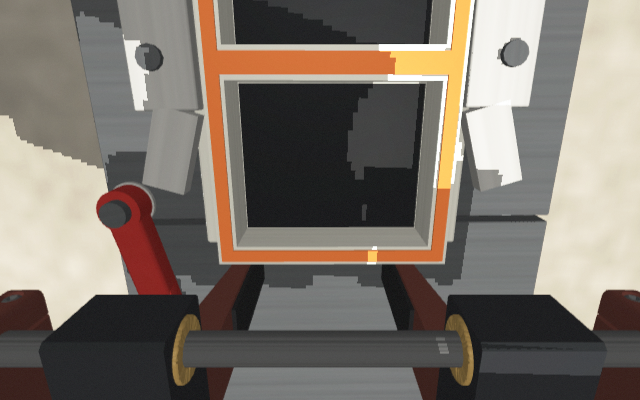

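```bash
python3 -m handwheel '[[[0,0,0],[0,-4,0],0.68],[[0,0,0],[0,-4,0],0.68],[[0,0,0],[0,-4,0],0.68],[[0,0,0],[0,-4,0],0.68],[[0,0,0],[0,-3,0],0.68],[[0,0,0],[0,-2,0],0.68],[[0,0,0],[0,-2,0],0.68],[[0,0,0],[0,-2,0],0.68],[[0,0,0],[0,0,0],0.68],[[0,0,0],[0,0,0],0.68]]'
python3 - <<'E'
from h import *
to([598,-85,85])
im=ctrl.get_image("wrist"); save(im,"w8")
E
```

```text
t: 13.52
ee_pos: [593.5, -89.7, 84.5]
orientation: [3.136, 0.054, 0.008]
ft_force: [0.1, -3.0, 1.1]
width: 59.8
t 13.52 p [593.54 -89.69  84.52] xyaw 1.96 z [ 0.   -0.01 -1.  ] F [ 0.08 -2.96  1.05] w 59.8 q [-0.17  0.58  1.77 -0.01  0.78 -0.2 ]
tool shift [ 4.62 -4.54 -0.48]
```

View pics/w8.png

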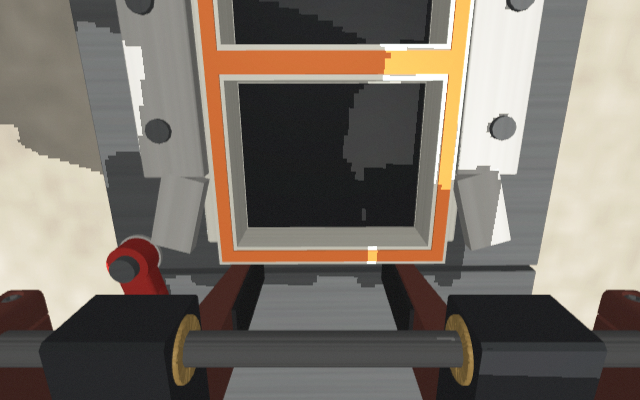

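```bash
python3 -m handwheel '[[[0,0,0],[0,-2,0],0.68],[[0,0,0],[0,-2,0],0.68],[[0,0,0],[0,-2,0],0.68],[[0,0,0],[0,-2,0],0.68],[[0,0,0],[0,-2,0],0.68],[[0,0,0],[0,-2,0],0.68],[[0,0,0],[0,-2,0],0.68],[[0,0,0],[0,-2,0],0.68],[[0,0,0],[0,-2,0],0.68],[[0,0,0],[0,-2,0],0.68]]'
python3 - <<'E'
from h import *
to([598,-85,85])
im=ctrl.get_image("wrist"); save(im,"w9")
im=ctrl.get_image("side"); save(im,"s9")
for q in ["nest","nest_end","mouth","pocket","latch_knob","latch_pivot"]:
    r=ctrl.spot_point(im,q); print(q,[(round(x["score"],2),w(im,x["position"])) for x in r[:1]])
cv2.imwrite("pics/s9z.png",cv2.resize(im["pixels"][160:260,270:400,::-1],None,fx=6,fy=6,interpolation=cv2.INTER_CUBIC))
E
```

```text
t: 14.4
ee_pos: [594.8, -89.5, 85.0]
orientation: [3.107, 0.067, 0.015]
ft_force: [0.4, -15.2, -0.7]
width: 59.7
t 14.4 p [594.81 -89.55  84.95] xyaw 2.48 z [ 0.01 -0.03 -1.  ] F [  0.43 -15.24  -0.72] w 59.7 q [-0.15  0.58  1.78 -0.05  0.77 -0.16]
tool shift [ 3.39 -4.4  -0.17]
nest [(0.68, array([594.97,  -1.22,  71.39]))]
nest_end [(0.95, array([596.57, -79.65,  91.52]))]
mouth [(0.91, array([597.7 , -77.31,  72.63]))]
pocket [(0.94, array([594.52,   5.34,  68.89]))]
latch_knob [(0.45, array([ 514.47, -144.05,   93.35]))]
latch_pivot [(0.97, array([499.48, -90.82,  89.19]))]
```

View pics/w9.png

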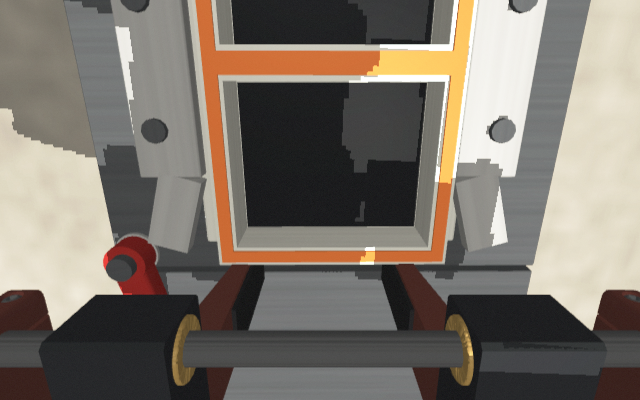

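View pics/s9z.png

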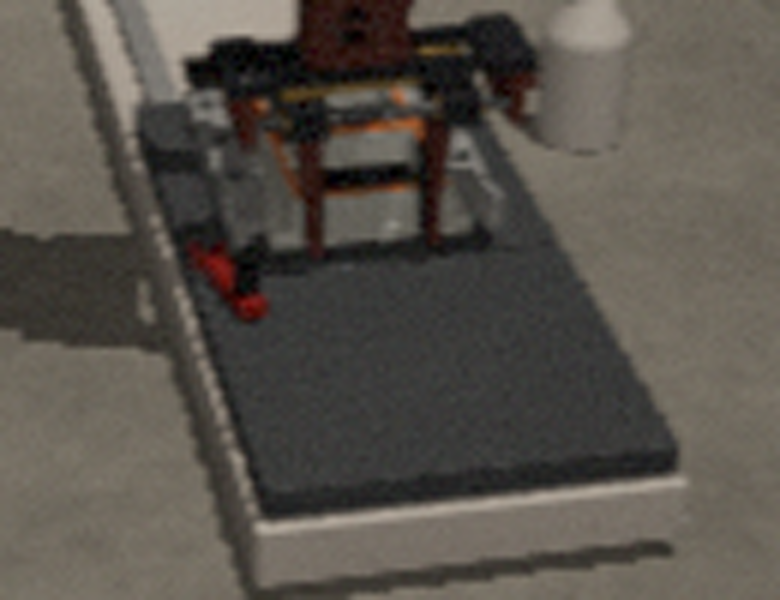

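```bash
python3 -m handwheel '[[[0.02,-0.01,0.008],[0,6,0],0.68],[[0.01,0,0],[0,8,0],0.68],[[0,0,0],[0,10,-5],0.68],[[0,0,0],[0,5,-20],0.68],[[0,0,0],[0,0,-35],0.68],[[0,0,0],[0,0,-35],0.68],[[0,0,0],[0,-10,-35],0.68],[[0,0,0],[0,-25,-20],0.68],[[0,0,0],[0,-15,0],0.68],[[0,0,0],[0,0,0],0.68]]'
python3 - <<'E'
from h import *
to([598,-85,85])
im=ctrl.get_image("wrist"); save(im,"w10")
for q in ["nest","nest_end","mouth","pocket","latch_knob","latch_pivot"]:
    r=ctrl.spot_point(im,q); print(q,[(round(x["score"],2),w(im,x["position"])) for x in r[:1]])
E
```

```text
t: 15.63
ee_pos: [592.3, -68.1, 242.5]
orientation: [-3.138, -0.042, 0.011]
ft_force: [0.3, 0.7, -0.6]
width: 59.7
t 15.63 p [592.27 -68.11 242.5 ] xyaw 1.54 z [-0.01  0.   -1.  ] F [ 0.27  0.71 -0.55] w 59.7 q [-0.14  0.37  1.68  0.    1.1  -0.16]
tool shift [  6.39  17.61 157.39]
nest [(0.94, array([595.61,   3.35,  74.02]))]
nest_end [(0.57, array([593.64, -77.82,  84.29]))]
mouth [(0.69, array([599.01, -75.63,  72.35]))]
pocket []
latch_knob [(0.95, array([ 510.8 , -146.01,   94.03]))]
latch_pivot [(0.84, array([498.19, -95.34,  85.83]))]
```

View pics/w10.png

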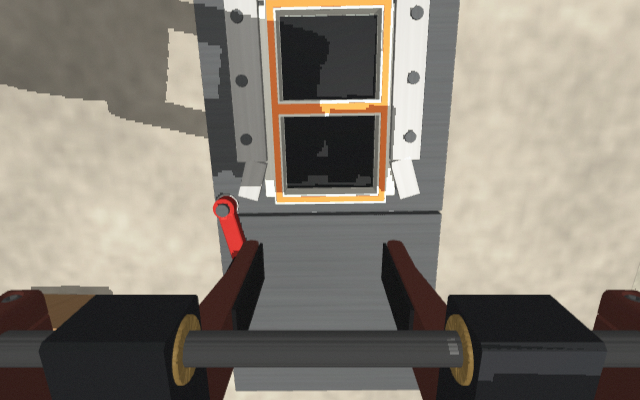

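```bash
python3 -m handwheel '[[[0,0,0],[0,-30,0],0.68],[[0,0,0],[0,-30,0],0.68],[[0,0,0],[0,-20,0],0.68],[[0,0,0],[0,0,0],0.68],[[0,0,0],[0,0,0],0.5],[[0,0,0],[0,0,0],0.3],[[0,0,0],[0,0,0],0.3],[[0,0,0],[0,0,0],0.3],[[0,0,0],[0,0,0],0.3],[[0,0,0],[0,0,0],0.3]]'
python3 - <<'E'
from h import *
to([598,-85,85])
im=ctrl.get_image("wrist"); save(im,"w11")
c=im["pixels"][20:300,180:480,::-1]; cv2.imwrite("pics/w11z.png",cv2.resize(c,None,fx=2.1,fy=2.1,interpolation=cv2.INTER_CUBIC))
E
```

```text
t: 16.82
ee_pos: [588.1, 4.0, 234.1]
orientation: [-3.139, -0.024, 0.033]
ft_force: [0.9, 0.2, 0.8]
width: 27.1
t 16.82 p [588.09   4.04 234.06] xyaw 0.87 z [-0.02  0.   -1.  ] F [0.91 0.21 0.8 ] w 27.1 q [-0.01  0.37  1.7   0.    1.09 -0.03]
tool shift [ 11.66  89.53 148.64]
```

View pics/w11z.png

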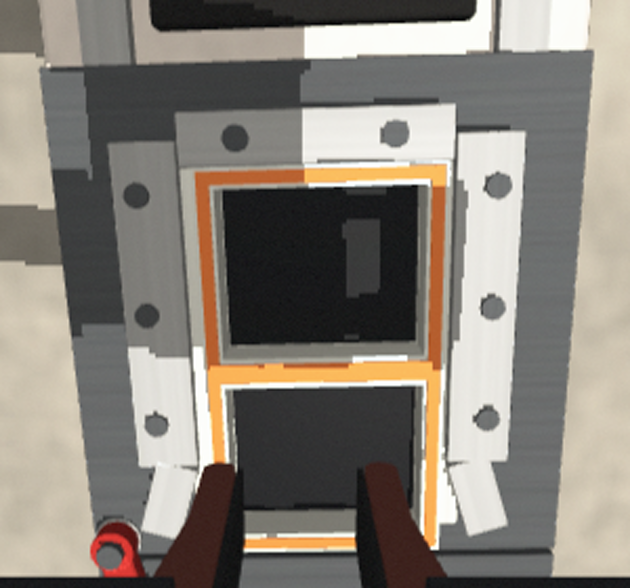

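Run:
```python
from h import *
np.set_printoptions(precision=1,suppress=True)
p=cv2.imread("pics/w11.png")
cv2.imwrite("pics/w11y.png",cv2.resize(p[60:120,265:400],None,fx=5.9,fy=5.9,interpolation=cv2.INTER_NEAREST))
im=ctrl.get_image("wrist")
print(p[85:110,300].tolist()); print(p[85:110,360].tolist())
for v in range(92,108): print(v,ray(im,(330,v),102)[1],ray(im,(330,v),95)[1],ray(im,(330,v),80)[1])
t=[ray(im,q,102) for q in [(180+196/2.1,20+172/2.1),(180+447/2.1,20+167/2.1),(180+437/2.1,20+549/2.1),]]; print(t)
```

```text
[[130, 133, 135], [128, 132, 134], [129, 133, 134], [127, 133, 133], [126, 131, 132], [126, 129, 131], [126, 131, 132], [126, 131, 132], [130, 134, 135], [128, 133, 133], [125, 130, 131], [124, 129, 130], [120, 124, 126], [116, 123, 124], [142, 152, 153], [137, 157, 178], [78, 118, 181], [47, 97, 184], [51, 99, 186], [48, 97, 183], [50, 99, 185], [49, 97, 185], [100, 129, 181], [147, 165, 176], [124, 132, 135]]
[[231, 237, 238], [231, 236, 237], [231, 235, 237], [231, 237, 237], [232, 238, 239], [235, 240, 241], [236, 241, 243], [236, 241, 243], [234, 239, 241], [232, 237, 238], [193, 201, 204], [136, 138, 139], [238, 237, 232], [254, 254, 252], [232, 243, 252], [96, 191, 251], [96, 192, 251], [96, 191, 251], [96, 191, 251], [96, 190, 251], [160, 222, 252], [245, 250, 252], [244, 243, 238], [145, 143, 139], [57, 57, 57]]
92 86.87716593101021 86.92861028670904 87.038848191778
93 86.14063831403482 86.17403726105485 86.24560643324065
94 85.40295724839315 85.41828252648713 85.45112240811709
95 84.66412002240195 84.66134330488458 84.65539319591879
96 83.92412391587125 83.90321680941082 83.85841586699561
97 83.18296620007106 83.1439002444802 83.06018748249974
98 82.44064413769783 82.3833908057234 82.26070509434962
99 81.69715498284071 81.621685679953 81.45996574519361
100 80.95249598094772 80.85878204512866 80.65796646837356
101 80.2066643687917 80.09467707032239 79.85470428788814
102 79.45965737443622 79.32936791568346 79.05017621835611
103 78.7114722172011 78.56285173240323 78.24437926497922
104 77.96210610762806 77.79512566267985 77.43731042350511
105 77.21155624744591 77.02618683968267 76.62896668019
106 76.45981982953583 76.25603238751661 75.81934501176113
107 75.70689403789632 75.4846594211863 75.0084423853791
[array([545.9,  78.9, 102. ]), array([638.5,  82. , 102. ]), array([645.7, -75.4, 102. ])]
```

View pics/w11y.png

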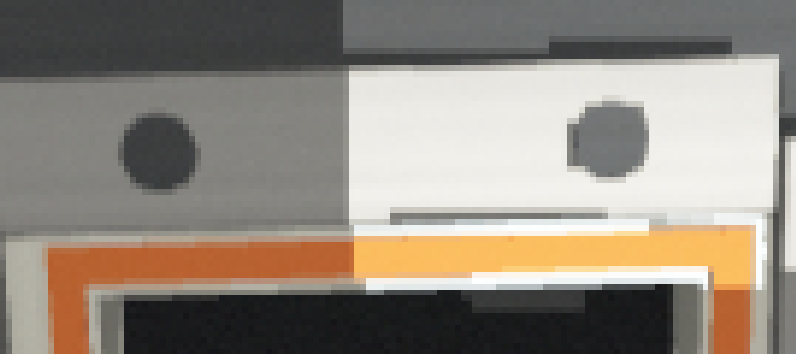

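The nest's front edge adjoins the end stop across the full width: no dark floor shows between them, so it is home. Next is the latch. I'll cradle the knob between the slightly open fingers and push it round.

```bash
python3 -m handwheel '[[[0,0.02,0],[0,10,0],0.14],[[0,0,0.11],[0,0,0],0.14],[[0,0,0.11],[0,0,0],0.14],[[0,0,0.11],[0,0,0],0.14],[[0,0,0.11],[0,0,0],0.14],[[0,0,0.11],[0,0,0],0.14],[[0,0,0.11],[0,0,0],0.14],[[0,0,0.11],[0,0,0],0.14],[[0,0,0.11],[0,0,0],0.14],[[0,0,0],[0,0,0],0.14]]'
python3 - <<'E'
from h import *
to([485,-167,200])
E
```

```text
t: 17.75
ee_pos: [587.7, -13.2, 234.8]
orientation: [-2.819, 1.376, -0.014]
ft_force: [0.6, -0.5, 0.9]
width: 12.6
t 17.75 p [587.7  -13.2  234.85] xyaw -52.03 z [ 0.01  0.   -1.  ] F [ 0.64 -0.51  0.88] w 12.6 q [-0.04  0.36  1.72  0.    1.05  0.86]
tool shift [ 57.85 175.88  33.71]
```

```bash
python3 -m handwheel '[[[0,0,0],[11,34,0],0.14],[[0,0,0],[11,34,0],0.14],[[0,0,0],[11,34,0],0.14],[[0,0,0],[11,34,8],0.14],[[0,0,0],[10,28,10],0.14],[[0,0,0],[4,8,10],0.14],[[0,0,0],[0,0,5],0.14],[[0,0,0],[0,0,0],0.14],[[0,0,0],[0,0,0],0.14],[[0,0,0],[0,0,0],0.14]]'
python3 - <<'E'
from h import *
to([485,-167,98])
im=ctrl.get_image("wrist"); save(im,"w12")
for q in ["latch_knob","latch_pivot","nest_end"]:
    r=ctrl.spot_point(im,q); print(q,[(round(x["score"],2),w(im,x["position"])) for x in r[:1]])
E
```

```text
t: 18.58
ee_pos: [486.5, -173.6, 201.3]
orientation: [-2.839, 1.328, -0.032]
ft_force: [1.1, -0.2, -0.4]
width: 12.2
t 18.58 p [ 486.52 -173.57  201.32] xyaw -50.14 z [ 0.02 -0.   -1.  ] F [ 1.08 -0.18 -0.44] w 12.2 q [-0.37  0.3   1.91  0.01  0.92  0.5 ]
tool shift [ -7.66  -1.51 103.24]
latch_knob [(0.65, array([ 510.27, -145.78,   96.92]))]
latch_pivot [(0.79, array([495.33, -95.59,  84.85]))]
nest_end []
```

View pics/w12.png

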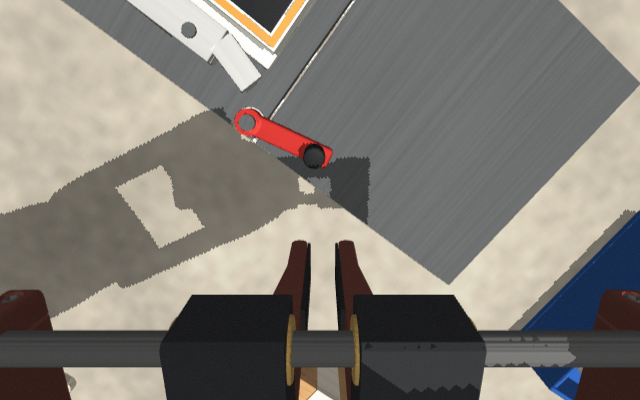

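```bash
python3 -m handwheel '[[[-0.015,-0.013,0],[0,0,20],0.14],[[0,0,0],[0,0,25],0.14],[[0,0,0],[0,0,25],0.14],[[0,0,0],[0,0,20],0.14],[[0,0,0],[0,0,8],0.14],[[0,0,0],[0,0,3],0.14],[[0,0,0],[0,0,0],0.14],[[0,0,0],[0,0,0],0.14],[[0,0,0],[0,0,0],0.14],[[0,0,0],[0,0,0],0.14]]'
python3 - <<'E'
from h import *
to([488,-165,98])
im=ctrl.get_image("wrist"); save(im,"w13")
print(ray(im,(314,152),109))
for q in ["latch_knob","latch_pivot"]:
    r=ctrl.spot_point(im,q); print(q,[(round(x["score"],2),w(im,x["position"])) for x in r[:1]])
E
```

```text
t: 19.62
ee_pos: [494.7, -172.2, 102.7]
orientation: [2.85, -1.32, 0.023]
ft_force: [0.9, -1.2, 0.6]
width: 12.1
t 19.62 p [ 494.71 -172.19  102.69] xyaw -49.69 z [ 0.01 -0.01 -1.  ] F [ 0.9  -1.16  0.59] w 12.1 q [-0.36  0.46  1.94 -0.    0.72  0.51]
tool shift [-9.89  0.49  4.55]
[ 535.76 -131.79  109.  ]
latch_knob [(0.7, array([ 508.87, -145.6 ,   93.74]))]
latch_pivot [(0.85, array([497.46, -95.14,  83.44]))]
```

View pics/w13.png

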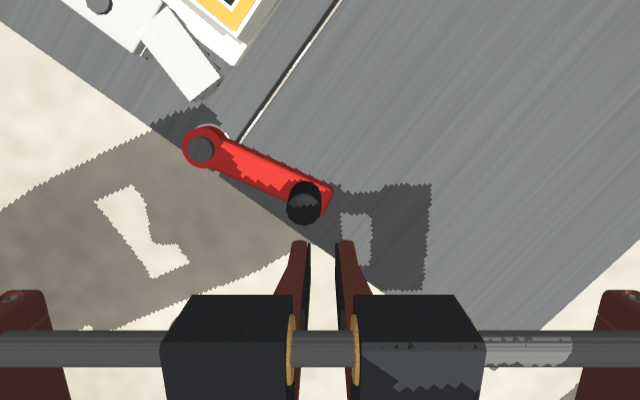

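Run:
```python
from h import *
im=ctrl.get_image("wrist"); o,R=st()
for uv,z in [((303,206),109),((303,190),109),((303,215),84)]:
    P=ray(im,uv,z); print(P,R.T@(P-o["ee_pos"]))
```

```text
t 19.82 p [ 494.4  -172.16  102.32] xyaw -49.7 z [ 0.01 -0.01 -1.  ] F [-0.21  0.9  -0.06] w 12.4 q [-0.36  0.46  1.94 -0.    0.72  0.51]
[ 514.46 -143.25  109.  ] [ -8.98 -34.03  -6.62]
[ 520.03 -138.68  109.  ] [ -8.86 -41.24  -6.58]
[ 504.1  -150.52   84.  ] [-10.47 -21.29  18.29]
```

```bash
python3 -m handwheel '[[[0,0,0],[-5,0,2],0.14],[[0,0,0],[-4,0,2],0.14],[[0,0,0],[0,0,0],0.14],[[0,0,0],[0,-4,0],0.14],[[0,0,0],[0,-4,0],0.14],[[0,0,0],[0,-3,0],0.14],[[0,0,0],[0,-2,0],0.14],[[0,0,0],[0,0,0],0.14],[[0,0,0],[0,0,0],0.14],[[0,0,0],[0,0,0],0.14]]'
python3 - <<'E'
from h import *
st()
im=ctrl.get_image("wrist"); save(im,"w14")
E
```

```text
t: 20.65
ee_pos: [499.4, -155.0, 98.3]
orientation: [2.85, -1.319, 0.024]
ft_force: [-0.7, -0.3, 0.2]
width: 12.0
t 20.65 p [ 499.38 -155.02   98.26] xyaw -49.67 z [ 0.01 -0.01 -1.  ] F [-0.73 -0.34  0.19] w 12.0 q [-0.32  0.47  1.95 -0.    0.71  0.55]
```

View pics/w14.png

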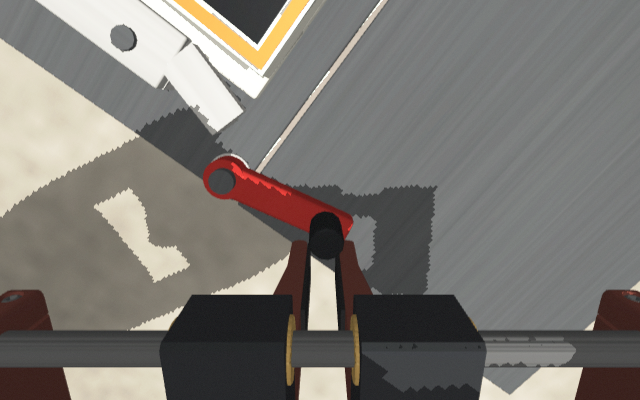

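Run:
```python
from h import *
piv=np.array([499.3,-90.5]); cur=np.array([499.4,-155.0]); u=lambda d:np.array([np.cos(np.radians(d)),np.sin(np.radians(d))])
p=40.3
for i in range(1,11):
    a=-75.5+7.7*i; pn=40.3+4*i
    t=piv+55*u(a)-16.5*u(pn); d=t-cur
    print(i,t,"tool x",round(d@u(p-90),1),"tool y",round(-d@u(p),1)); cur=t;p=pn
```

```text
1 [ 508.27231317 -152.94673437] tool x 4.2 tool y -8.1
2 [ 515.74052483 -150.4988512 ] tool x 3.5 tool y -7.1
3 [ 522.76778785 -147.13111868] tool x 3.0 tool y -7.2
4 [ 529.23903801 -142.91395167] tool x 2.5 tool y -7.3
5 [ 535.04988502 -137.93224626] tool x 2.1 tool y -7.4
6 [ 540.10843509 -132.2838057 ] tool x 1.6 tool y -7.4
7 [ 544.33688523 -126.07753783] tool x 1.1 tool y -7.4
8 [ 547.67286098 -119.43145678] tool x 0.6 tool y -7.4
9 [ 550.07047361 -112.47052504] tool x 0.2 tool y -7.4
10 [ 551.50107811 -105.32437508] tool x -0.3 tool y -7.3
```

```bash
python3 -m handwheel '[[[0,0,-0.035],[2,-4,0],0.14],[[0,0,-0.035],[2,-4,0],0.14],[[0,0,-0.035],[1.8,-3.6,0],0.14],[[0,0,-0.035],[1.7,-3.6,0],0.14],[[0,0,-0.035],[1.5,-3.6,0],0.14],[[0,0,-0.035],[1.5,-3.6,0],0.14],[[0,0,-0.035],[1.3,-3.7,0],0.14],[[0,0,-0.035],[1.2,-3.7,0],0.14],[[0,0,-0.035],[1,-3.7,0],0.14],[[0,0,-0.035],[1,-3.7,0],0.14]]'
python3 - <<'E'
from h import *
st()
im=ctrl.get_image("wrist"); save(im,"w15")
E
```

```text
t: 21.53
ee_pos: [533.9, -140.6, 98.3]
orientation: [3.035, -0.78, 0.022]
ft_force: [0.6, -1.8, -1.0]
width: 12.2
t 21.53 p [ 533.91 -140.59   98.3 ] xyaw -28.81 z [ 0.01 -0.01 -1.  ] F [ 0.62 -1.84 -1.  ] w 12.2 q [-0.27  0.5   1.88 -0.01  0.74  0.24]
```

View pics/w15.png

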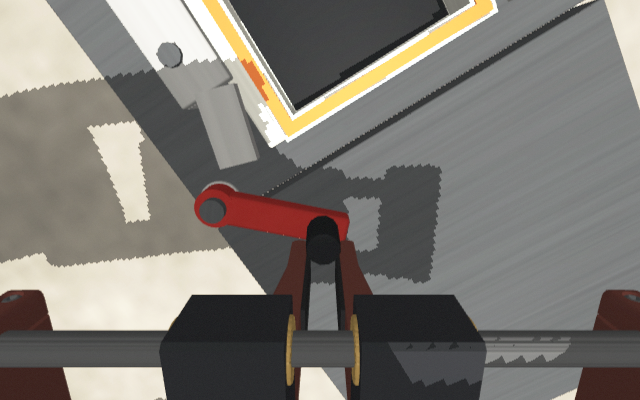

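Cradled well, and the bar is following. I'll do the second half.

```bash
python3 -m handwheel '[[[0,0,-0.035],[1,-4,0],0.14],[[0,0,-0.035],[0.8,-4,0],0.14],[[0,0,-0.035],[0.7,-3.7,0],0.14],[[0,0,-0.035],[0.6,-3.7,0],0.14],[[0,0,-0.035],[0.5,-3.7,0],0.14],[[0,0,-0.035],[0.3,-3.7,0],0.14],[[0,0,-0.035],[0.2,-3.7,0],0.14],[[0,0,-0.035],[0.1,-3.7,0],0.14],[[0,0,-0.035],[0,-3.7,0],0.14],[[0,0,-0.035],[0,-3.7,0],0.14]]'
python3 - <<'E'
from h import *
st()
im=ctrl.get_image("wrist"); save(im,"w16")
E
```

```text
t: 22.42
ee_pos: [552.1, -110.6, 98.6]
orientation: [3.119, -0.225, 0.026]
ft_force: [0.9, -1.5, -0.3]
width: 12.5
t 22.42 p [ 552.1  -110.64   98.65] xyaw -8.26 z [ 0.02 -0.02 -1.  ] F [ 0.9  -1.48 -0.29] w 12.5 q [-0.21  0.51  1.86 -0.02  0.75 -0.05]
```

View pics/w16.png

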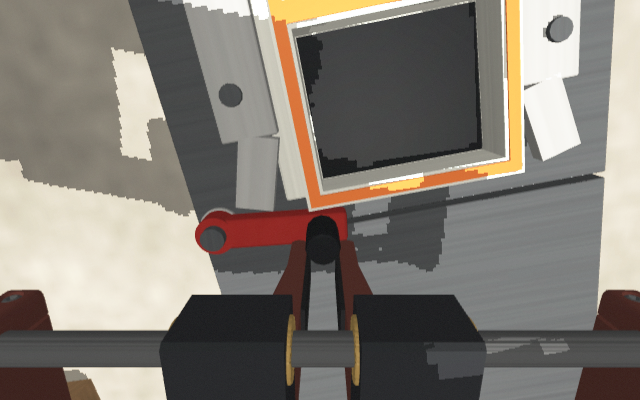

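```bash
python3 -m handwheel '[[[0,0,-0.02],[0,-2,0],0.14],[[0,0,-0.02],[-0.2,-2,0],0.14],[[0,0,-0.02],[-0.2,-2,0],0.14],[[0,0,-0.02],[0,-1.5,0],0.14],[[0,0,0],[0,-1.5,0],0.14],[[0,0,0],[0,-1.5,0],0.14],[[0,0,0],[0,-1.5,0],0.14],[[0,0,0],[0,-1.5,0],0.14],[[0,0,0],[0,-1.5,0],0.14],[[0,0,0],[0,-1.5,0],0.14]]'
python3 - <<'E'
from h import *
st()
im=ctrl.get_image("wrist"); save(im,"w17")
E
```

```text
t: 23.3
ee_pos: [553.5, -103.5, 98.9]
orientation: [3.11, -0.077, 0.029]
ft_force: [0.7, -9.4, -1.5]
width: 12.1
t 23.3 p [ 553.5  -103.51   98.88] xyaw -2.83 z [ 0.02 -0.03 -1.  ] F [ 0.67 -9.41 -1.49] w 12.1 q [-0.19  0.51  1.86 -0.04  0.74 -0.11]
```

View pics/w17.png

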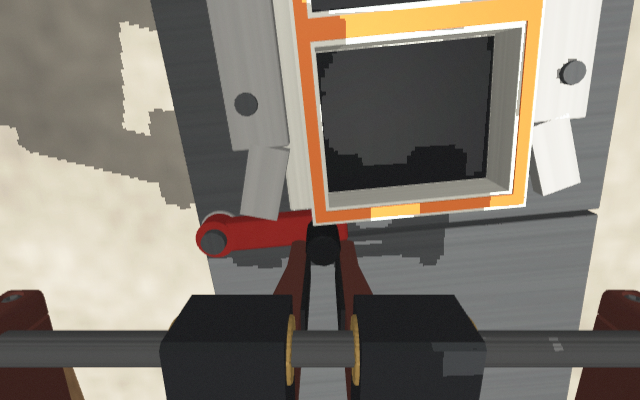

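```bash
python3 -m handwheel '[[[0.02,-0.02,0],[0,4,0],0.14],[[0.01,0,0],[0,8,0],0.14],[[0,0,0],[0,15,0],0.14],[[0,0,0],[0,15,-5],0.14],[[0,0,-0.04],[0,5,-30],0.14],[[0,0,-0.04],[0,0,-35],0.14],[[0,0,0],[0,0,-35],0.14],[[0,0,0],[0,0,-20],0.14],[[0,0,0],[0,0,0],0.14],[[0,0,0],[0,0,0],0.14]]'
python3 - <<'E'
from h import *
o,R=st()
im=ctrl.get_image("wrist"); save(im,"w18")
for q in ["latch_knob","latch_pivot","nest","nest_end","mouth"]:
    r=ctrl.spot_point(im,q); print(q,[(round(x["score"],2),w(im,x["position"])) for x in r[:1]])
im=ctrl.get_image("top");save(im,"t18")
im=ctrl.get_image("side");save(im,"s18")
cv2.imwrite("pics/s18z.png",cv2.resize(im["pixels"][160:260,270:400,::-1],None,fx=6,fy=6,interpolation=cv2.INTER_CUBIC))
E
```

```text
t: 24.18
ee_pos: [546.5, -150.7, 226.3]
orientation: [-3.133, -0.061, 0.022]
ft_force: [-0.4, -0.2, -0.4]
width: 12.3
t 24.18 p [ 546.54 -150.71  226.28] xyaw 2.25 z [-0.01  0.01 -1.  ] F [-0.44 -0.18 -0.42] w 12.3 q [-0.29  0.35  1.75  0.    1.05 -0.33]
latch_knob [(0.6, array([549.78, -88.08,  92.53]))]
latch_pivot [(0.96, array([495.92, -95.01,  85.78]))]
nest [(0.81, array([596.83,   2.07,  72.17]))]
nest_end [(0.79, array([597.18, -77.17,  83.71]))]
mouth []
```

View pics/w18.png

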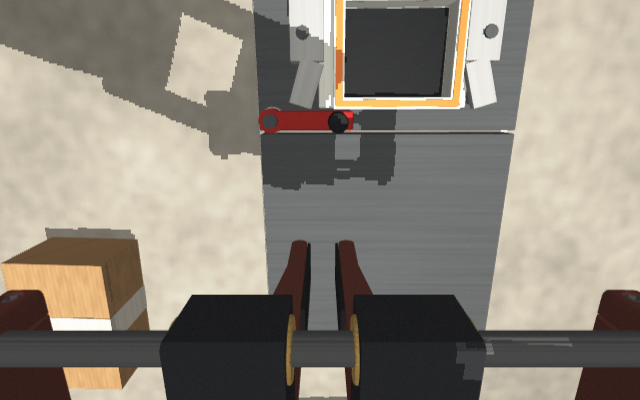

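View pics/s18z.png

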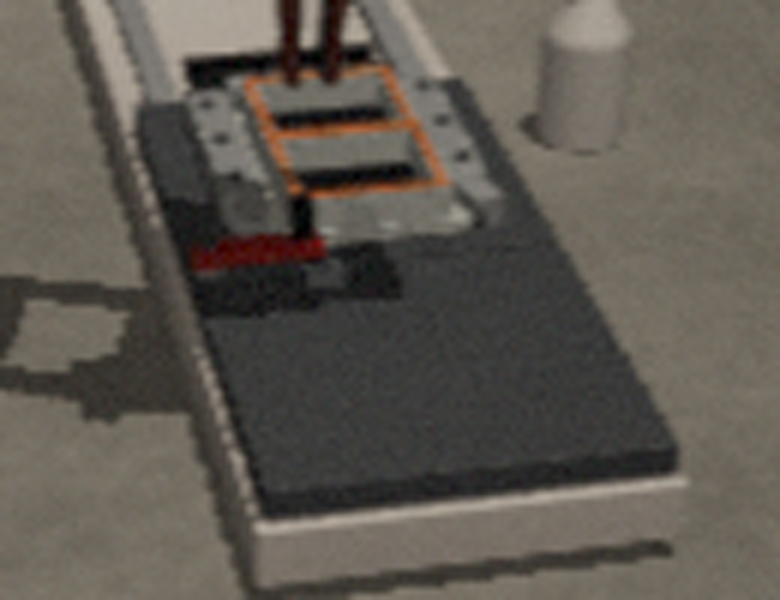

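Run:
```python
from h import *
p=cv2.imread("pics/w18.png")
cv2.imwrite("pics/w18z.png",cv2.resize(p[60:150,250:400],None,fx=5.3,fy=5.3,interpolation=cv2.INTER_NEAREST))
b,g,r=[p[:,:,i].astype(int) for i in range(3)]
m=(r>110)&(g<70)&(b<70); 
for c in range(275,332,8): v=np.where(m[60:150,c])[0]+60; print(c,v.min(),v.max())
im=ctrl.get_image("side")
for q in ["tape_roll","cleaner","tote","carton"]:
    rr=ctrl.spot_point(im,q); print(q,[(round(x["score"],2),w(im,x["position"])) for x in rr[:1]])
```

```text
275 110 132
283 112 129
291 112 129
299 112 129
307 111 129
315 111 129
323 111 129
331 111 112
tape_roll [(0.71, array([261.23772328, 352.36139858,   0.97826692]))]
cleaner [(0.79, array([793.87666934, 163.79750667,  -2.76630361]))]
tote [(0.56, array([ 584.43688307, -544.10383054,    2.02041816]))]
carton [(0.73, array([ 2.78827349e+02, -3.14047054e+02,  2.78966954e-01]))]
```

View pics/w18z.png

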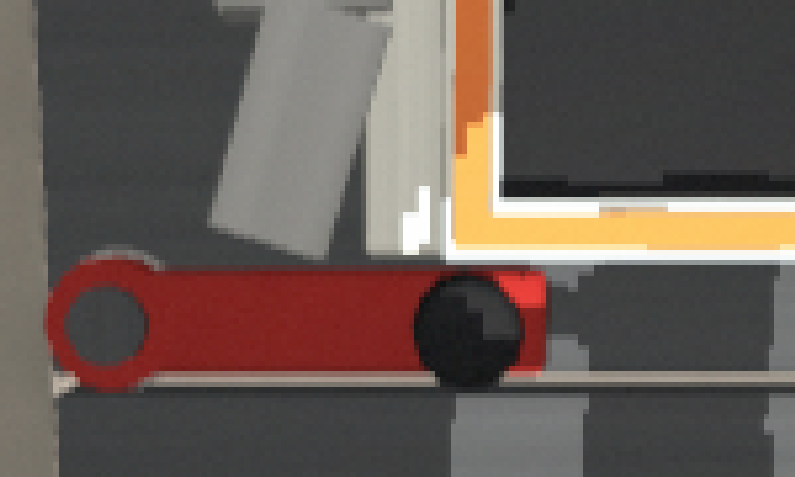

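The latch bar is parallel to the plate's end and about 2 mm behind it, and the bystanders have not moved. The robot is clear, so I'm handing in.

```bash
python3 -c "
from h import *
st(); print(ctrl.close_job())"
```

```text
t 24.83 p [ 546.48 -150.81  225.37] xyaw 2.23 z [-0.02  0.01 -1.  ] F [ 0.79  0.16 -0.47] w 12.1 q [-0.29  0.35  1.75  0.    1.05 -0.33]
the job is handed in; nothing more can be done
None
```

The nest plate is pushed home under both rails, and the red latch is swung fully across behind it. I handed the job in at 24.8 s of the 58 s allowed.

**What I did:** I pushed the plate square with two spread fingertips and slid it in until it stopped at about 15 N. I then cradled the latch knob between the fingers and swung the bar round until it stopped at about 9 N.

**Last checks:**
- **Plate:** the wrist camera showed its front edge adjoining the end stop across the full width, with no floor visible between them.
- **Latch:** the bar lies parallel to the plate's end, with a gap of about 2 mm.
- **Bystanders:** the tape roll, cleaner, tote and carton are where they started, to within the networks' error.
- **Robot:** the arm was clear and touching nothing, with wrist force under 1 N.

**One disagreement:** the side-camera network once put the plate about 6 mm short of the pocket while I was pushing, although its error is about 4 mm. The wrist view over the stop and the closed latch both contradict it.

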